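# Load the green filter and index it to the lamp

## Task

Lift the green filter canister off the free-spinning turntable and stand it in the empty pocket of the filter wheel while the wheel is at its home stop, then let go of it. Then grip the lilac knob and turn it clockwise, counting three clicks from home and never going on towards the fourth, so that the canister faces the lamp block at the green mark. Finish while holding the knob still at that third stop; leave the other two canisters standing on the turntable and do not disturb the other things on the bench.

Things in the scene. Friction and masses are not known exactly. Their poses are not given: they have to be found in the camera images.
- green: upright filter canister, a cylinder 30 mm in diameter and 45 mm tall with black end caps and green glass between them, and a spot of the same colour (green) on its top, about 60 g; origin at the centre of its underside, z up. It is the one to move.
- amber: upright filter canister, a cylinder 30 mm in diameter and 45 mm tall with black end caps and amber glass between them, and a spot of the same colour (amber) on its top, about 60 g; origin at the centre of its underside, z up. It stays on the turntable.
- blue: upright filter canister, a cylinder 30 mm in diameter and 45 mm tall with black end caps and blue glass between them, and a spot of the same colour (blue) on its top, about 60 g; origin at the centre of its underside, z up. It stays on the turntable.
- platter: aluminium turntable plate, 180 mm in diameter, spinning freely about its vertical axis at the lightest push and carrying the canisters, which stand 55 mm from its centre, about 95 mm apart; origin at the centre of the plate's underside, its top 10 mm higher (45 mm above the table)
- pocket (a point): centre of the floor of the only pocket on the black filter wheel (188 mm in diameter, top 42 mm above the table): an upright aluminium collar 36 mm inside, 45 mm outside, 12 mm high, 70 mm from the wheel's axis. A canister stands in it on the wheel's top, 33 mm of it showing. Its x axis points from the wheel's axis outward through the pocket, z up
- knob: lilac bar knob fixed to the middle of the wheel, which turns with it: an upright bar 44 mm long (along its x, towards the pocket), 14 mm thick (along its y), from 60 to 102 mm above the table, on a round aluminium hub 40 mm across; origin on the axis at the wheel's top, 42 mm above the table; z up. A white mark on the bar's top is on the pocket's side
- knob_grip (a point): point on the knob's axis at the height to grip the bar, 84 mm above the table; same axes as the knob
- wheel (a joint): turn of wheel, pocket and knob, rad, growing clockwise seen from above: 0 at the home stop, where it starts and cannot turn back (pocket at the yellow mark), one click each 0.419 rad (24 degrees), third click at 1.257 (pocket at the green mark and lamp block), solid end at 2.094 (fifth). A spring follower pulls it into each stop: about 0.17 N m to leave one, falling to nothing halfway, then it snaps forward; it stays in a stop by itself
- beam (a point): point fixed to the white base (230 mm in diameter, 30 mm high), 70 mm from the wheel's axis and 42 mm above the table, where the pocket's floor lies at the third click; just outside it on the base's rim stand the green mark and a black lamp block 62 mm high with a green spot. The base does not move, and may stand left or right of the turntable
- slide_tray: orange slide tray 130 x 200 mm, 22 mm high, a bystander; origin at its underside
- mouse: black computer mouse 105 x 60 mm, 30 mm high, a bystander; origin at its underside
- oil: small amber bottle, 34 mm across, 70 mm tall, a bystander; origin at its underside
- petri: closed clear dish, 92 mm across, 30 mm high, a bystander; origin at its underside
- driver: red-handled screwdriver 160 mm long lying on the table, a bystander; origin near its middle
Mind the look-alikes: they are no part of the job. What is shaped like the green but red is not meant. There is more than one size of the amber; the job needs the smaller.

How it is judged:
On the way, in this order (a step that is already met when the one before it is completed fails the run):
1. the green canister is held clear above the turntable (height (world z) of green above 0.065 m and contact force between the fingers and green above 0.5 N), for 0.2 s.
2. the green canister stands in the pocket, let go of, with the wheel still at its home stop (horizontal distance between green and pocket below 0.006 m and z of green in the frame of pocket between -0.004 and 0.004 m and angle between green's own z axis and vertical below 0.12 rad and contact force between the fingers and green below 0.2 N and value of joint wheel below 0.12 rad), for 0.2 s.
3. the knob, in the fingers, is at the third stop with the canister still in the pocket (horizontal distance between green and pocket below 0.006 m and z of green in the frame of pocket between -0.004 and 0.004 m and angle between green's own z axis and vertical below 0.12 rad and value of joint wheel between 1.1366 and 1.3766 rad and contact force between the fingers and knob above 1 N), for 0.2 s.
At the end, for the whole second after the job is handed in: wheel at rest within 0.12 rad of the third stop, fingers gripping the knob (over 1 N), not the canister; green canister on the pocket floor (within 6 mm of centre, 4 mm in height, 16 mm of beam), upright within 0.12 rad; amber and blue stand upright on the turntable (all of step 3 and contact force between the fingers and green below 0.2 N and velocity of joint wheel between -0.15 and 0.15 rad/s and horizontal distance between green and beam below 0.016 m and horizontal distance between each of amber, blue and platter below 0.085 m and height (world z) of amber between 0.04 and 0.05 m and angle between each of amber, blue's own z axis and vertical below 0.15 rad and height (world z) of blue between 0.04 and 0.05 m); the arm keeps its last pose, push and grip.
It fails at once if the wheel is turned on past the third stop, more than half-way to the fourth (value of joint wheel above 1.466 rad).
It fails at once if the amber or blue canister is lifted, tipped over or knocked off the turntable ((angle between amber's own z axis and vertical above 0.6 rad or height (world z) of amber above 0.065 m or height (world z) of amber below 0.035 m) or (angle between blue's own z axis and vertical above 0.6 rad or height (world z) of blue above 0.065 m or height (world z) of blue below 0.035 m)).
It fails at once if another thing on the bench is moved by more than 30 mm (distance of any of slide_tray, mouse, oil, petri, driver from where it was at the start of the episode above 0.03 m).
It also fails if it takes over 54 s, if anything falls off the work surface, if the arm or the gripper's body presses on something with over 40 N, if the wrist force passes 120 N, or if a joint passes its speed limit or range.

## Robot

A 6-joint arm with a two-finger parallel gripper is mounted at the origin on the work surface. World frame = base frame: x ahead of the robot, y to its left, z up, the work surface at z = 0. Lengths are in m, angles in rad, forces in N, time in s.
With the tool pointing down it reaches from about 0.4 to 0.825 m from the base axis. Payload 7 kg.
Tool frame: the origin (TCP) lies midway between the tips of the shut fingers; the grasp point (between the pads) lies 19 mm behind it; z points along the fingers, x is the direction in which the jaws open and shut, and the axes are right-handed (so a half turn about z gives the same grasp; the last joint's range is limited). The gripper opens to 88 mm and grips with 3 to 60 N. Pads are 19 mm wide; open, the fingers measure 130 mm over their backs; the gripper's body (78 mm by 193 mm) begins 47 mm behind the grasp point.
Start: joints at [-0.862, 0.359, 0.012, 0, -1.224, -0.288], TCP at [0.276, -0.616, 0.227] pointing down, gripper open.
Joint ranges: [-3.07, 3.07], [-1.43, 2.12], [-1.02, 1.25], [-3.03, 1.67], [-3.05, -0], [-3.03, 3.03]. Speed limits (rad/s): [2.39, 2.39, 3.01, 3.14, 3.14, 3.14].

## Interface

Orientations are given as [roll, pitch, yaw] about the fixed x, y, z axes, in that order (R = Rz(yaw) Ry(pitch) Rx(roll)).
In Python, from station import arm, grab_frame, camera_params gives the robot as it stands.
- The arm moves only by the shell command python3 -m handwheel 'ROWS' [FORCE]. ROWS is JSON, a list that holds one entry, the list of rows, each a list of 5 numbers: the finger opening in m, from 0 to 0.0876, then the shift along the tool's x, y, z in m, then the turn about the tool's z in degrees. A call has 1 to 20 rows; each row is the pose to reach, as a shift and turn from the pose measured when the call began, along the tool's axes at that moment; what a row does not reach only later rows make up. A row lasts 1/12 s, in which the tool goes at most 41.7 mm and 7.16 degrees, less where a joint would pass 70% of its speed; a pose out of reach is approached as far as the arm can. A call with a gripper value outside its range is refused whole. The fingers move at their own pace and stop on an object; FORCE is the grip in N (left out, the last holds). Time passes only in rows, so rows that repeat a pose let the fingers close. It gives the time, the measured TCP pose, the force and the opening at its end, in the units of the state.
- arm.get_state(): the state, without advancing time (a new reading comes with each control period).
- grab_frame(name): name is "scene" or "top" or "wrist"; returns the picture (384x512x3 uint8, blue, green, red); there is no depth.
- camera_params(name): a dict with "intrinsics" (3x3 intrinsics, pixels), "k1" (the pictures are not rectified: a ray, as slopes to the right and down, at radius r is drawn at 1 + k1 r^2 times it, then the intrinsics apply), "R" (3x3) and "t" (3): a world point X has camera coordinates R X + t; the wrist camera has in their place "tool_from_camera" (4x4, takes a point from camera to tool coordinates, whose origin is the TCP and whose axes are the tool frame's). Camera axes: x right, y down, z forward; pixel columns grow to the right and rows downward; lengths in m; the calibration is good to about 2 mm. A picture is of the moment at which its call begins: read the wrist's pose just before it. camera_params takes no time and is no camera call.
- arm.job_done(): hands the job in, once; it reports no verdict.
The state is a dict: "t": time; "q": joint angles; "qd": joint speeds; "joint_efforts": joint torques, N m; "eef_pos": TCP position; "ee_rot": TCP orientation; "force": force on the tool from outside, world axes, zero at the start; "moment": the same for the moment, N m; "width": finger opening in m.
Only numpy, scipy, OpenCV 4.12 (cv2) and the standard library are available. Lean on these libraries where they do the work, as an engineer would, in place of code of your own. Each camera call takes 0.05 s, during which the arm holds its last target.

## Working session

There is one attempt and no reset: what is moved stays moved. The work goes in short steps, Python scripts to look and compute and a shell command to move; the robot and the scene stay as the last step left them, time stands still between calls to the robot, and variables do not carry over. Pictures are saved under pics/ and viewed, and the job is handed in when it is done.

```bash
ls; mkdir -p pics; python3 - <<'E'
from station import arm, grab_frame, camera_params
import cv2
s=arm.get_state(); print(s)
for n in ("scene","top","wrist"):
    im=grab_frame(n); cv2.imwrite(f"pics/{n}0.png",im); print(n,camera_params(n))
E
```

```text
pics
{'t': 0.0, 'q': array([-8.61887626e-01,  3.59380916e-01,  1.10854536e-02, -3.60476985e-04,
       -1.22412943e+00, -2.88108799e-01]), 'qd': array([ 0.00098503, -0.00075943,  0.00098868, -0.00197927,  0.00045412,
       -0.00126848]), 'joint_efforts': array([-2.27573255e-04, -5.82712948e+01,  2.93055761e+01,  6.99759588e+00,
        6.57204859e-03, -1.75033047e-04]), 'eef_pos': array([ 0.27551508, -0.61567474,  0.22563628]), 'ee_rot': array([-3.14145477e+00, -1.65773994e-03,  1.99147336e+00]), 'force': array([-0.50911268, -0.46326127, -0.15906289]), 'moment': array([-0.00298366,  0.0256963 , -0.01934025]), 'width': 0.08768366813987385}
scene {'intrinsics': array([[386.83806364,   0.        , 262.18027945],
       [  0.        , 386.83806364, 193.72647374],
       [  0.        ,   0.        ,   1.        ]]), 'k1': -0.049997732793618875, 'R': array([[-0.09391064,  0.99550216,  0.01249934],
       [ 0.63607214,  0.06965272, -0.7684795 ],
       [-0.76589362, -0.06421792, -0.63975232]]), 't': array([ 0.02372948, -0.2645722 ,  1.63336211])}
top {'intrinsics': array([[436.10798262,   
[... 239 characters left out ...]
5358, -0.08018015],
       [ 0.07997298,  0.00987481, -0.99674812]]), 't': array([-7.95202525e-04,  5.28247523e-01,  1.42815767e+00])}
wrist {'intrinsics': array([[316.46952117,   0.        , 254.27845318],
       [  0.        , 316.46952117, 186.57919851],
       [  0.        ,   0.        ,   1.        ]]), 'k1': 0.029708061918838628, 'tool_from_camera': array([[ 9.99999637e-01,  4.30302349e-04,  7.35669149e-04,
         3.00607395e-05],
       [-6.15576263e-04,  9.61651264e-01,  2.74274438e-01,
        -7.46100392e-02],
       [-5.89436232e-04, -2.74274791e-01,  9.61651180e-01,
        -1.56951220e-01],
       [ 0.00000000e+00,  0.00000000e+00,  0.00000000e+00,
         1.00000000e+00]])}
```

View pics/top0.png

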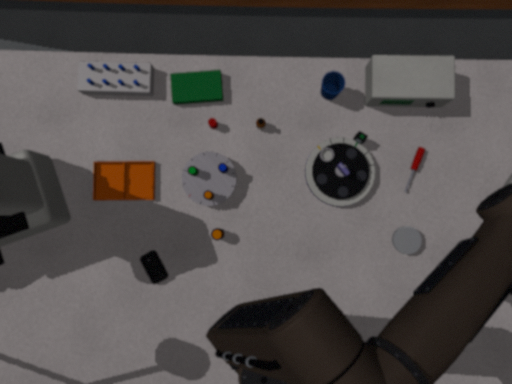

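View pics/scene0.png

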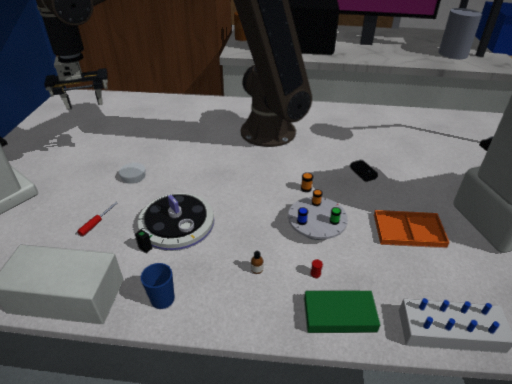

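View pics/wrist0.png

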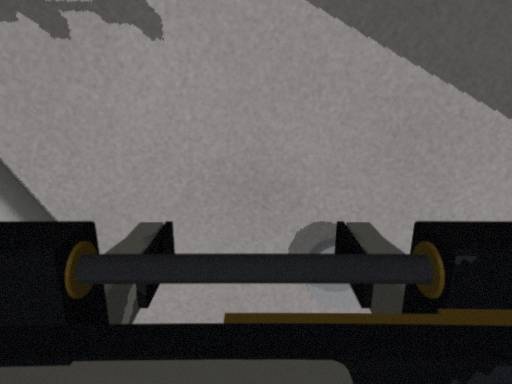

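The top view shows the platter near (210,180), with green at (193,171), blue at (223,168) and amber at (208,195). The wheel is near (341,171), the pocket near (327,155), and the lamp near (361,138). The larger amber is off the platter at (217,234). Next I'll measure.

```bash
cat > h.py <<'E'
import numpy as np, cv2
from station import arm, grab_frame, camera_params
from scipy.spatial.transform import Rotation as Ro
def toolpose(s):
    return Ro.from_euler('xyz',s['ee_rot']).as_matrix(), np.array(s['eef_pos'])
def ray(name,uv,s=None):
    P=camera_params(name);K=P['intrinsics'];k=P['k1']
    d=np.array([(uv[0]-K[0,2])/K[0,0],(uv[1]-K[1,2])/K[1,1]]);u=d.copy()
    for _ in range(30): u=d/(1+k*(u@u))
    v=np.array([u[0],u[1],1.])
    if name=='wrist':
        T=P['tool_from_camera'];R,p=toolpose(s)
        return R@T[:3,3]+p, R@T[:3,:3]@v
    R=P['R'];return -R.T@P['t'], R.T@v
def onz(name,uv,z,s=None):
    o,d=ray(name,uv,s);return o+d*(z-o[2])/d[2]
def proj(name,X,s=None):
    P=camera_params(name);K=P['intrinsics'];k=P['k1']
    if name=='wrist':
        T=P['tool_from_camera'];R,p=toolpose(s)
        c=T[:3,:3].T@(R.T@(np.array(X)-p)-T[:3,3])
    else: c=P['R']@np.array(X)+P['t']
    u=c[:2]/c[2];u=u*(1+k*(u@u));return u*K[0,0]+K[:2,2]
def blobs(im,lo,hi,amin=8):
    m=cv2.inRange(cv2.cvtColor(im,cv2.COLOR_BGR2HSV),lo,hi)
    n,l,st,c=cv2.connectedComponentsWithStats(m)
    return [(c[i].round(1).tolist(),int(st[i,4]),st[i,:4].tolist()) for i in range(1,n) if st[i,4]>=amin]
E
python3 - <<'E'
from h import *
im=cv2.imread('pics/top0.png')
c=im[120:250,160:420]; cv2.imwrite('pics/top0z.png',cv2.resize(c,None,fx=3,fy=3,interpolation=cv2.INTER_CUBIC))
for n,lo,hi in [('green',(45,100,60),(80,255,255)),('blue',(105,100,60),(130,255,255)),('amber',(5,130,100),(20,255,255)),('lilac',(118,40,90),(150,150,255))]:
    for b in blobs(im,lo,hi,5):
        if 150<b[0][0]<420 and 120<b[0][1]<250: print(n,b,onz('top',b[0],0.09)[:2].round(4))
# platter by brightness? print rough
E
```

```text
green ([191.8, 169.9], 44, [188, 167, 8, 7]) [0.5696 0.2427]
blue ([222.2, 167.2], 51, [219, 164, 8, 8]) [0.5804 0.1465]
amber ([207.5, 194.5], 32, [205, 192, 6, 6]) [0.4925 0.1903]
amber ([216.5, 234.0], 60, [213, 230, 8, 9]) [0.3691 0.1577]
lilac ([343.1, 168.1], 41, [339, 164, 9, 10]) [ 0.5861 -0.2368]
```

```bash
python3 - <<'E'
from h import *
im=cv2.imread('pics/scene0.png')
c=im[150:290,120:380]; cv2.imwrite('pics/scene0z.png',cv2.resize(c,None,fx=3,fy=3,interpolation=cv2.INTER_CUBIC))
E
```

```text
(no output)
```

View pics/top0z.png

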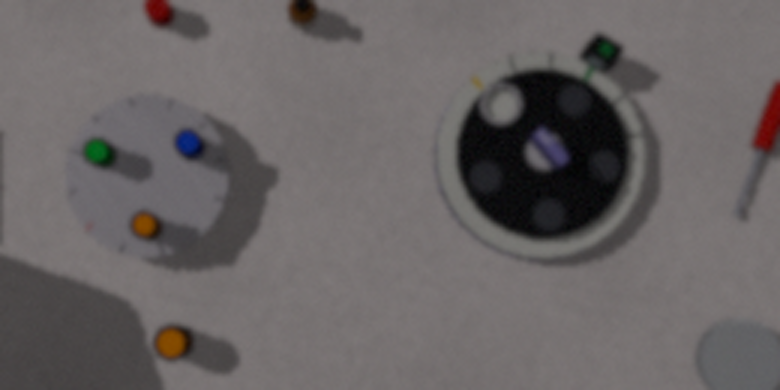

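View pics/scene0z.png

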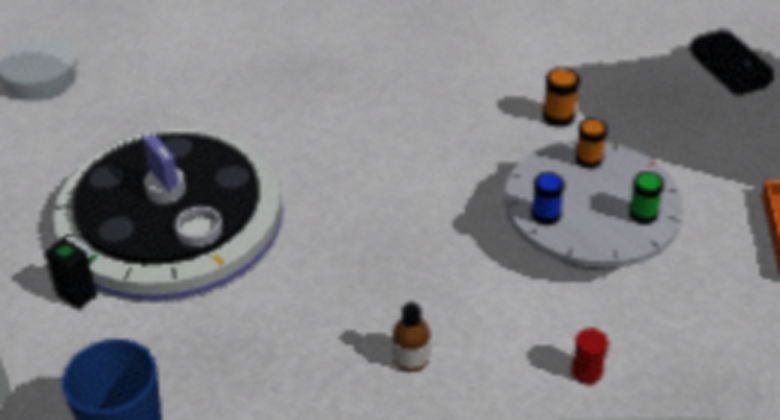

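```bash
cat >> h.py <<'E'
def go(X,yaw_deg,s=None):
    """print shift in tool axes & turn from current pose to tcp X, yaw"""
    s=s or arm.get_state();R,p=toolpose(s)
    d=R.T@(np.array(X)-p); y=np.degrees(s['ee_rot'][2]); t=(y-yaw_deg+180)%360-180
    print('from',p.round(4),'yaw',round(y,2),'| shift mm',(d*1000).round(1),'turn',round(t,2),'dist',round(np.linalg.norm(d)*1000))
E
python3 - <<'E'
from h import *
im=cv2.imread('pics/top0.png'); g=cv2.cvtColor(im,cv2.COLOR_BGR2GRAY)
m=(g<60).astype(np.uint8)
m[:,:300]=0;m[:,375:]=0;m[:138]=0;m[:205+5]=m[:210];m[206:]=0
m=cv2.morphologyEx(m,cv2.MORPH_OPEN,np.ones((3,3)))
cs,_=cv2.findContours(m,0,2);c=max(cs,key=cv2.contourArea)
e=cv2.fitEllipse(cv2.convexHull(c));print(e, onz('top',e[0],.042), 'diam m',np.mean(e[1])*1.40/436)
w=onz('top',e[0],.042)
pk=onz('top',(160+502/3-1/3,120+103/3-1/3),.054);d=pk-w;print('pocket',pk,np.linalg.norm(d[:2]),np.degrees(np.arctan2(d[1],d[0])))
b=onz('top',(160+601/3,120+48/3),.062)-w;print('lamp',np.linalg.norm(b[:2]),np.degrees(np.arctan2(b[1],b[0])))
y=onz('top',(160+476/3,120+82/3),.03)-w;print('yellow',np.degrees(np.arctan2(y[1],y[0])))
go([w[0],w[1],.25],135)
for n,uv in [('green',(192.2,170.3)),('amber',(207.8,194.7)),('blue',(222.5,167.5))]:print(n,onz('top',uv,.09))
E
```

```text
((340.8760986328125, 171.04312133789062), (55.9326286315918, 57.10841751098633), 107.36607360839844) [ 0.58231551 -0.23782111  0.042     ] diam m 0.18148791811881806
pocket [ 0.6357834  -0.19019653  0.054     ] 0.07160248795177561 41.691888895122
lamp 0.12759154592052266 -27.24552730655207
yellow 42.47125202155659
from [ 0.2755 -0.6158  0.2258] yaw 114.11 | shift mm [219.7 434.4 -23.9] turn -20.89 dist 487
green [0.56833296 0.2414263  0.09      ]
amber [0.49189011 0.18929617 0.09      ]
blue [0.57948158 0.14552658 0.09      ]
```

```bash
python3 -m handwheel '[[[0.0876,0.018,0.036,-0.002,-2],[0.0876,0.037,0.072,-0.004,-4],[0.0876,0.055,0.108,-0.006,-6],[0.0876,0.073,0.144,-0.008,-8],[0.0876,0.092,0.181,-0.01,-10],[0.0876,0.11,0.217,-0.012,-12],[0.0876,0.128,0.253,-0.014,-14],[0.0876,0.146,0.289,-0.016,-16],[0.0876,0.165,0.325,-0.018,-18],[0.0876,0.183,0.361,-0.02,-20],[0.0876,0.202,0.398,-0.022,-21],[0.0876,0.22,0.434,-0.024,-21],[0.0876,0.22,0.434,-0.024,-21],[0.0876,0.22,0.434,-0.024,-21],[0.0876,0.22,0.434,-0.024,-21],[0.0876,0.22,0.434,-0.024,-21]]]'
python3 - <<'E'
from h import *
s=arm.get_state();im=grab_frame('wrist');cv2.imwrite('pics/w1.png',im);np.save('pics/w1.npy',[s['eef_pos'],s['ee_rot']])
print(s['eef_pos'],s['ee_rot'])
E
```

```text
t: 1.48
eef_pos: [0.5813, -0.2383, 0.2499]
ee_rot: [-3.142, -0.002, 2.357]
force: [-0.7, -0.5, -0.4]
width: 0.0874
[ 0.58125886 -0.23829544  0.24986205] [-3.14155692e+00 -1.64545754e-03  2.35733601e+00]
```

View pics/w1.png

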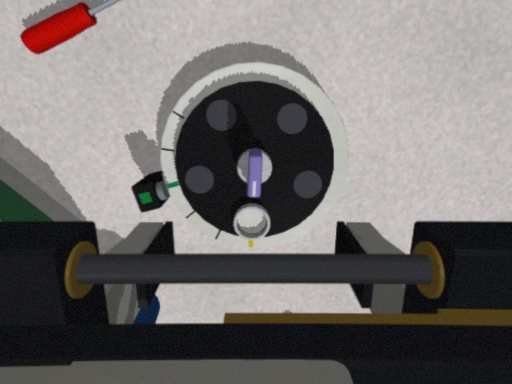

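The wrist view shows the wheel disc centred near (255,158), the collar near (251,221), the lilac bar near (254,173), the yellow mark at (250,243) and the lamp at (150,193).

```bash
python3 - <<'E'
from h import *
a=np.load('pics/w1.npy');s={'eef_pos':a[0],'ee_rot':a[1]}
im=cv2.imread('pics/w1.png');g=cv2.cvtColor(im,cv2.COLOR_BGR2GRAY)
cv2.imwrite('pics/w1z.png',cv2.resize(im[130:250,190:320],None,fx=5,fy=5,interpolation=cv2.INTER_NEAREST))
# wheel disc edge -> project to z=.042, circle fit
m=((g<75)*255).astype(np.uint8);m[:75]=0;m[222:]=0;m[:,:170]=0;m[:,345:]=0
cs,_=cv2.findContours(m,0,cv2.CHAIN_APPROX_NONE);c=max(cs,key=cv2.contourArea)[:,0]
c=np.array([p for p in c if p[1]<215])
X=np.array([onz('wrist',p,.042,s)[:2] for p in c])
def fit(X):
    for _ in range(5):
        A=np.c_[2*X,np.ones(len(X))];sol=np.linalg.lstsq(A,(X**2).sum(1),rcond=None)[0]
        r=np.sqrt(sol[2]+sol[:2]@sol[:2]);e=abs(np.hypot(*(X-sol[:2]).T)-r);X=X[e<max(.0015,2*np.median(e))]
    return sol[:2],r,len(X)
w,r,n=fit(X);print('wheel',w,r,n)
hsv=cv2.cvtColor(im,cv2.COLOR_BGR2HSV)
y=blobs(im,(18,120,100),(35,255,255),4);print('yellow',y)
for b in y:
    if b[0][1]<260:
        q=onz('wrist',b[0],.03,s)[:2]-w;print(np.hypot(*q),np.degrees(np.arctan2(q[1],q[0])))
m=cv2.inRange(hsv,(115,40,60),(150,255,255));m[:130]=0;m[215:]=0
cs,_=cv2.findContours(m,0,2);c=max(cs,key=cv2.contourArea);rc=cv2.minAreaRect(c);print('lilac',rc);box=cv2.boxPoints(rc)
for p in box: print(p,onz('wrist',p,.102,s)[:2])
E
```

```text
wheel [ 0.58202955 -0.23682754] 0.09180295700081577 264
yellow [([250.5, 243.5], 24, [249, 241, 4, 6]), ([67.2, 270.3], 39, [66, 261, 4, 19]), ([441.4, 270.4], 54, [439, 260, 5, 21])]
0.10867876332945024 42.697246665120154
lilac ((254.4040069580078, 172.99632263183594), (14.335554122924805, 48.31044006347656), 2.2025983333587646)
[246.31317 196.85822] [ 0.60286614 -0.22701216]
[248.16989 148.58347] [ 0.56672643 -0.26024881]
[262.49484 149.13443] [ 0.55728269 -0.25007443]
[260.63812 197.40918] [ 0.59302545 -0.21636661]
```

View pics/w1z.png

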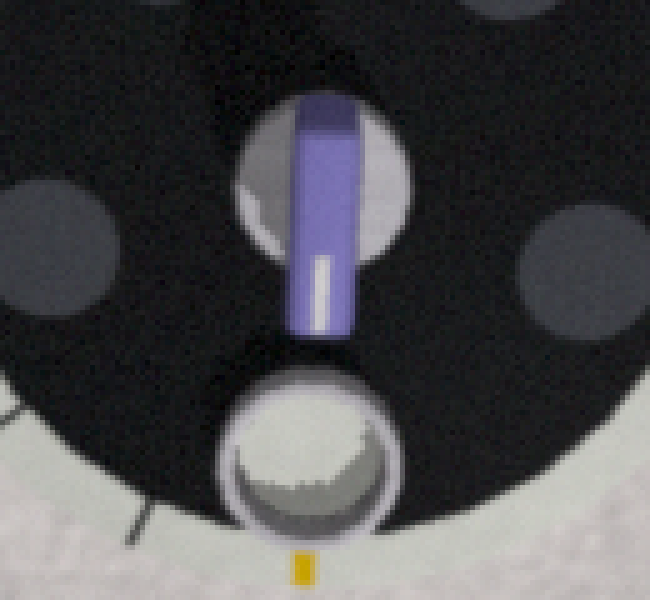

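```bash
python3 - <<'E'
from h import *
a=np.load('pics/w1.npy');s={'eef_pos':a[0],'ee_rot':a[1]}
w=np.array([.5820,-.2368])
f=lambda x,y:(x/5+190-.4,y/5+130-.4)
pk=onz('wrist',f(310.5,465),.054,s)[:2]
for n,p in [('L',(218,460)),('R',(403,460)),('bot',(310,550)),('top',(310,380))]: print(n,onz('wrist',f(*p),.054,s)[:2])
d=pk-w;print('pocket',pk,np.hypot(*d),np.degrees(np.arctan2(d[1],d[0])))
C=[onz('wrist',f(*p),.102,s)[:2] for p in [(298,133),(361,133),(356,338),(287,338)]]
print('bar corners',np.round(C,4),'centre',np.mean(C,0)); C=np.array(C)
ax=(C[2]+C[3])/2-(C[0]+C[1])/2;print('len',np.hypot(*ax),'ang',np.degrees(np.arctan2(ax[1],ax[0])),'thick',np.hypot(*(C[1]-C[0])),np.hypot(*(C[2]-C[3])))
h=onz('wrist',f(324,183),.060,s)[:2];print('hub',h)
tp=onz('top',(343.1,168.1),.09);print(tp)
go([.5735,.233,.25],158)
E
```

```text
L [ 0.64774488 -0.20615426]
R [ 0.61641289 -0.174876  ]
bot [ 0.64878895 -0.17399629]
top [ 0.61784113 -0.2049125 ]
pocket [ 0.63299401 -0.18960618] 0.06948126467299912 42.78357156638269
bar corners [[ 0.5713 -0.2543]
 [ 0.5626 -0.2456]
 [ 0.5928 -0.2164]
 [ 0.6026 -0.2263]] centre [ 0.58232688 -0.23564364]
len 0.04198927415161085 ang 42.9534988788376 thick 0.012280835388623288 0.013955457806121199
hub [ 0.58110262 -0.2371297 ]
[ 0.58611337 -0.23682341  0.09      ]
from [ 0.5811 -0.2386  0.25  ] yaw 135.04 | shift mm [338.7 328.3   0.5] turn -22.96 dist 472
```

```bash
python3 - <<'E'
from h import *
go([.565,.235,.22],156)
E
```

```text
from [ 0.5811 -0.2386  0.25  ] yaw 135.04 | shift mm [346.  323.7  30.5] turn -20.96 dist 475
```

```bash
python3 -m handwheel '[[[0.0876,0.027,0.025,0,-2],[0.0876,0.054,0.05,0,-4],[0.0876,0.081,0.075,0,-6],[0.0876,0.108,0.1,0.005,-8],[0.0876,0.135,0.126,0.008,-10],[0.0876,0.162,0.151,0.011,-12],[0.0876,0.189,0.177,0.014,-14],[0.0876,0.216,0.202,0.017,-16],[0.0876,0.243,0.227,0.02,-18],[0.0876,0.27,0.252,0.023,-20],[0.0876,0.297,0.278,0.026,-21],[0.0876,0.324,0.303,0.03,-21],[0.0876,0.346,0.324,0.03,-21],[0.0876,0.346,0.324,0.03,-21],[0.0876,0.346,0.324,0.03,-21],[0.0876,0.346,0.324,0.03,-21],[0.0876,0.346,0.324,0.03,-21]]]'
python3 - <<'E'
from h import *
s=arm.get_state();im=grab_frame('wrist');cv2.imwrite('pics/w2.png',im);np.save('pics/w2.npy',[s['eef_pos'],s['ee_rot']])
for n,lo,hi in [('green',(45,100,60),(80,255,255)),('blue',(105,100,60),(130,255,255)),('amber',(5,130,100),(16,255,255))]:
    for b in blobs(im,lo,hi,15): print(n,b,onz('wrist',b[0],.09,s)[:2])
E
```

```text
t: 2.95
eef_pos: [0.5654, 0.2337, 0.2207]
ee_rot: [3.141, -0.001, 2.722]
force: [-0.5, -1.7, -0.4]
width: 0.0878
green ([260.4, 171.3], 41, [253, 168, 15, 9]) [0.556646   0.22997193]
green ([254.7, 189.2], 467, [243, 178, 25, 24]) [0.56857859 0.24370369]
green ([18.5, 212.2], 599, [0, 198, 41, 24]) [0.78296357 0.17296056]
blue ([198.0, 97.7], 616, [185, 84, 27, 28]) [0.57989032 0.14753134]
blue ([216.1, 99.1], 49, [213, 87, 6, 23]) [0.56598759 0.15497115]
amber ([427.3, 22.8], 17, [423, 21, 8, 5]) [0.38316823 0.17204575]
amber ([397.7, 36.8], 100, [388, 29, 24, 13]) [0.40769265 0.17207977]
amber ([283.9, 297.6], 102, [275, 283, 18, 30]) [0.58878338 0.36419983]
amber ([321.1, 297.1], 1965, [281, 283, 79, 30]) [0.55303031 0.37937102]
```

View pics/w2.png

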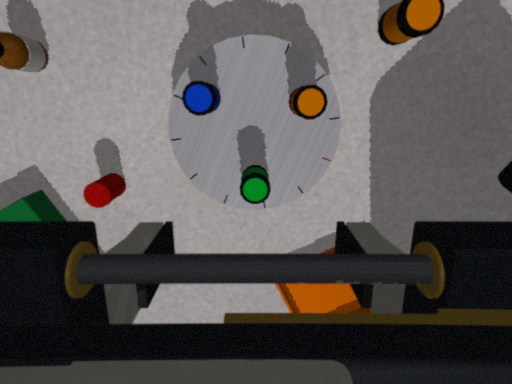

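```bash
python3 - <<'E'
from h import *
go([.5685,.243,.064],156)
E
```

```text
from [0.5655 0.2337 0.2208] yaw 155.93 | shift mm [  0.8   9.6 156.8] turn -0.07 dist 157
```

```bash
python3 -m handwheel '[[[0.06,0.001,0.01,0.02,0],[0.06,0.001,0.01,0.05,0],[0.06,0.001,0.01,0.08,0],[0.06,0.001,0.01,0.1,0],[0.06,0.001,0.01,0.12,0],[0.06,0.001,0.01,0.132,0],[0.06,0.001,0.01,0.142,0],[0.06,0.001,0.01,0.15,0],[0.06,0.001,0.01,0.157,0],[0.06,0.001,0.01,0.157,0],[0.06,0.001,0.01,0.157,0]]]' 15
python3 - <<'E'
from h import *
s=arm.get_state();im=grab_frame('wrist');cv2.imwrite('pics/w3.png',im)
go([.5685,.243,.064],156)
im=grab_frame('scene');cv2.imwrite('pics/s3.png',cv2.resize(im[150:290,250:400],None,fx=4,fy=4))
E
```

```text
t: 3.92
eef_pos: [0.5688, 0.2433, 0.0641]
ee_rot: [3.141, -0.001, 2.721]
force: [0.1, -1.0, 0.6]
width: 0.0603
from [0.569  0.2435 0.0645] yaw 155.93 | shift mm [ 0.2 -0.7  0.5] turn -0.07 dist 1
```

View pics/w3.png

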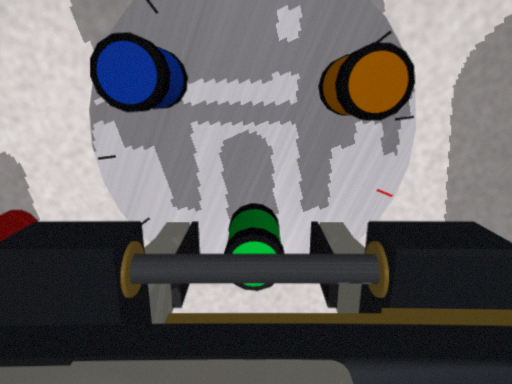

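View pics/s3.png

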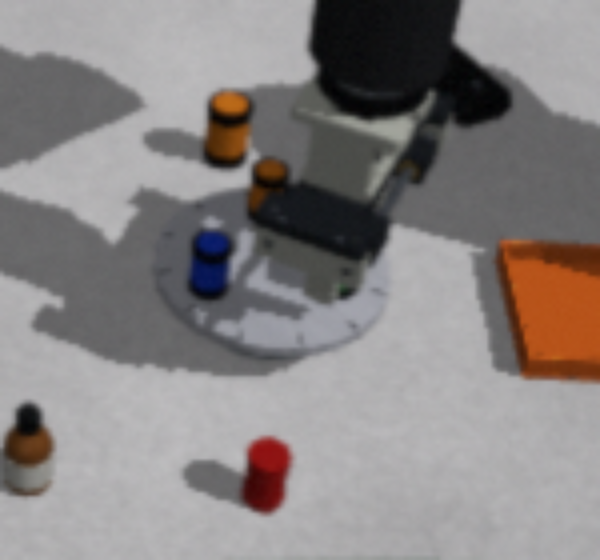

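Green sits between the fingers, with its top centred near (254,261). Closing now.

```bash
python3 - <<'E'
from h import *
s=arm.get_state();R,p=toolpose(s);s2=s
print('expected top centre',proj('wrist',p+[0,0,.0255],s))
for dy in (-.004,.004): print(dy,proj('wrist',p+R@[0,dy,-.0255],s))
E
python3 -m handwheel '[[[0.025,0,0,0,0],[0.025,0,0,0,0],[0.025,0,0,0,0],[0.025,0,0,0,0],[0.025,0,0,0,0],[0.025,0,0,0,0],[0.025,0,0,0,0],[0.025,0,0,0,0],[0.025,0,0,0,0],[0.025,0,0,0,0],[0.025,0,0,0,0],[0.025,0,0,0,0]]]' 15
```

```text
expected top centre [253.02313955 263.21414642]
-0.004 [252.99317554 255.3050207 ]
0.004 [253.00082932 270.823648  ]
t: 5.02
eef_pos: [0.5691, 0.2438, 0.0647]
ee_rot: [3.14, -0.0, 2.722]
force: [-0.3, 0.1, 1.4]
width: 0.0295
```

```bash
python3 -m handwheel '[[[0.025,0,0,-0.01,0],[0.025,0,0,-0.025,0],[0.025,0,0,-0.045,0],[0.025,0,0,-0.07,0],[0.025,0,0,-0.1,0],[0.025,0,0,-0.12,0],[0.025,0,0,-0.12,0],[0.025,0,0,-0.12,0],[0.025,0,0,-0.12,0]]]' 15
python3 - <<'E'
from h import *
s=arm.get_state();im=grab_frame('wrist');cv2.imwrite('pics/w4.png',im);np.save('pics/w4.npy',[s['eef_pos'],s['ee_rot']])
im=grab_frame('scene');cv2.imwrite('pics/s4.png',cv2.resize(im[100:290,230:400],None,fx=3,fy=3))
u=np.radians(42.8)
go([.582+.07*np.cos(u),-.2365+.07*np.sin(u),.16],132.8)
E
```

```text
t: 5.77
eef_pos: [0.5685, 0.2433, 0.1846]
ee_rot: [3.14, -0.001, 2.721]
force: [0.3, 0.3, -1.2]
width: 0.0297
from [0.5684 0.2431 0.1837] yaw 155.93 | shift mm [-235.6 -368.    23.2] turn 23.13 dist 438
```

View pics/w4.png

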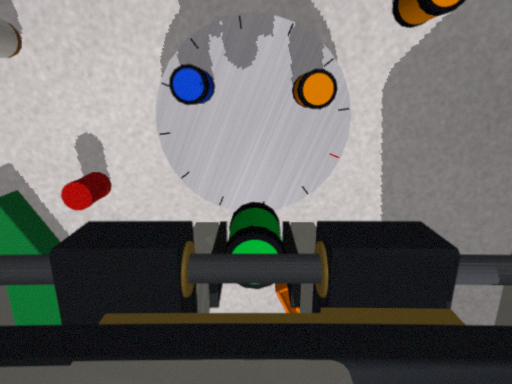

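View pics/s4.png

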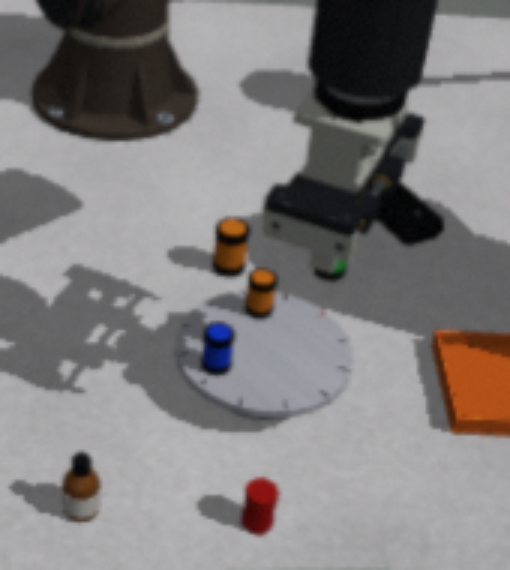

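```bash
python3 - <<'E'
from h import *
a=np.load('pics/w4.npy');s={'eef_pos':a[0],'ee_rot':a[1]};R,p=toolpose(s)
for dy in (-.003,0,.003):
  P=lambda x,y,z:proj('wrist',p+R@[x,y+dy,z],s).round(1)
  h=-.0265
  print(dy,'far',P(0,.015,h),'near',P(0,-.015,h),'L',P(-.015,0,h),'R',P(.015,0,h),'bottom near',P(0,-.015,h+.045))
im=cv2.imread('pics/w4.png')
cv2.imwrite('pics/w4z.png',cv2.resize(im[195:300,190:320],None,fx=5,fy=5,interpolation=cv2.INTER_NEAREST))
E
```

```text
-0.003 far [253.  287.2] near [253. 228.] L [220.2 258.3] R [285.8 258.4] bottom near [253.3 197. ]
0 far [253.  292.7] near [253.  234.2] L [220.4 264.2] R [285.6 264.3] bottom near [253.3 201.9]
0.003 far [253.  298.3] near [253.  240.3] L [220.6 270.1] R [285.4 270.1] bottom near [253.3 206.7]
```

View pics/w4z.png

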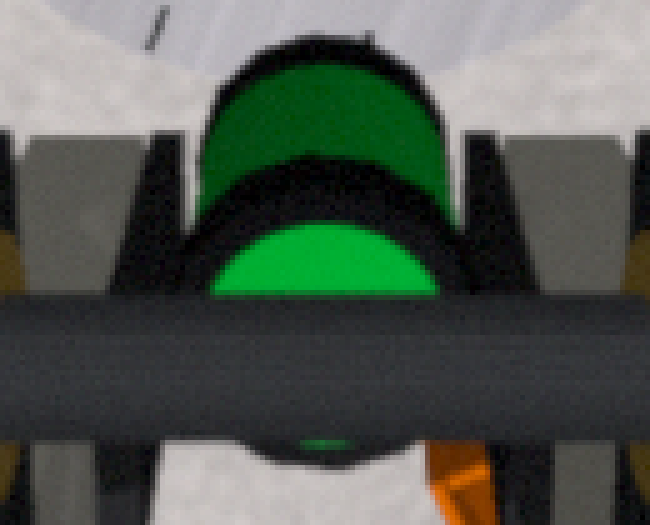

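```bash
python3 -m handwheel '[[[0.025,-0.015,-0.024,0,2],[0.025,-0.035,-0.055,0,4],[0.025,-0.055,-0.086,0,6],[0.025,-0.075,-0.117,0,8],[0.025,-0.095,-0.148,0,10],[0.025,-0.115,-0.18,0,12],[0.025,-0.135,-0.211,0,14],[0.025,-0.155,-0.242,0,16],[0.025,-0.175,-0.273,0,18],[0.025,-0.195,-0.305,0,20],[0.025,-0.213,-0.333,0,22],[0.025,-0.228,-0.356,0,23],[0.025,-0.236,-0.368,0.005,23],[0.025,-0.236,-0.368,0.025,23],[0.025,-0.236,-0.368,0.05,23],[0.025,-0.236,-0.368,0.07,23],[0.025,-0.236,-0.368,0.07,23],[0.025,-0.236,-0.368,0.07,23],[0.025,-0.236,-0.368,0.07,23]]]' 15
python3 - <<'E'
from h import *
s=arm.get_state();im=grab_frame('wrist');cv2.imwrite('pics/w5.png',im);np.save('pics/w5.npy',[s['eef_pos'],s['ee_rot']])
cv2.imwrite('pics/w5z.png',cv2.resize(im[130:300,170:340],None,fx=3.5,fy=3.5,interpolation=cv2.INTER_NEAREST))
im=grab_frame('scene');cv2.imwrite('pics/s5.png',im);cv2.imwrite('pics/s5z.png',cv2.resize(im[150:260,110:240],None,fx=5,fy=5))
u=np.radians(42.8)
go([.582+.071*np.cos(u),-.2365+.071*np.sin(u),.063],132.8)
E
```

```text
t: 7.45
eef_pos: [0.6343, -0.1889, 0.1139]
ee_rot: [-3.141, -0.001, 2.321]
force: [0.8, 0.9, -0.6]
width: 0.0296
from [ 0.6347 -0.1889  0.1147] yaw 132.97 | shift mm [ 0.9 -0.  51.7] turn 0.17 dist 52
```

View pics/w5z.png

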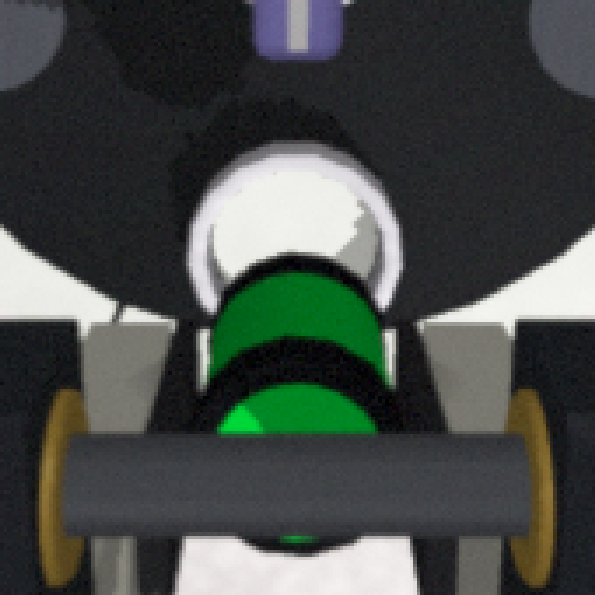

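View pics/s5z.png

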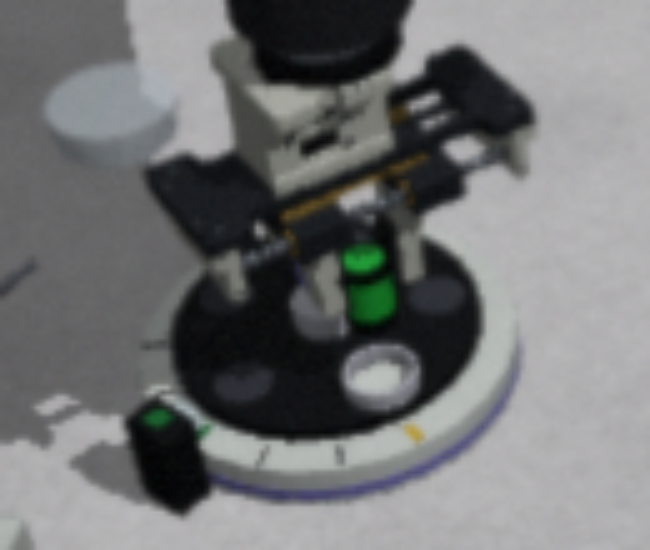

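```bash
python3 - <<'E'
from h import *
a=np.load('pics/w5.npy');s={'eef_pos':a[0],'ee_rot':a[1]};R,p=toolpose(s)
u=np.radians(42.8);e=np.array([np.cos(u),np.sin(u)]);t=np.array([-e[1],e[0]]);w=np.array([.582,-.2365])
def rep(n,X): d=X[:2]-w;print(n,X[:2].round(4),'rad',round(d@e*1e3,1),'tan',round(d@t*1e3,1))
rep('tcp',p)
f=lambda x,y:(x/3.5+170-.4,y/3.5+130-.4)
rep('near rim outer (47.5)',onz('wrist',f(295,155),.054,s))
rep('L',onz('wrist',f(188,250),.054,s));rep('R',onz('wrist',f(403,250),.054,s))
zb=p[2]-.0197
rep('can bottom near (expect R-15)',onz('wrist',f(298,254),zb,s))
rep('can top far (R+15)',onz('wrist',f(297,553),zb+.045,s))
rep('can spot near',onz('wrist',f(297,383),zb+.045,s));rep('can spot far',onz('wrist',f(297,543),zb+.045,s))
g=lambda x,y:(x/5+110-.4,y/5+150-.4)
# scene
rep('scene spot',onz('scene',g(363,262),zb+.045));rep('scene collar',onz('scene',g(381,370),.054))
rep('scene can bottom front',onz('scene',g(370,326),zb))
rep('scene can L',onz('scene',g(342,262),zb+.045));rep('scene can R',onz('scene',g(385,262),zb+.045))
im=cv2.imread('pics/s5.png');cv2.imwrite('pics/s5y.png',cv2.resize(im[190:240,165:205],None,fx=12,fy=12,interpolation=cv2.INTER_CUBIC))
E
```

```text
tcp [ 0.6343 -0.1889] rad 70.7 tan -0.6
near rim outer (47.5) [ 0.6181 -0.2038] rad 48.7 tan -0.5
L [ 0.6479 -0.2062] rad 68.9 tan -22.5
R [ 0.6176 -0.1738] rad 68.8 tan 21.8
can bottom near (expect R-15) [ 0.6232 -0.1984] rad 56.1 tan -0.0
can top far (R+15) [ 0.6434 -0.1798] rad 83.5 tan -0.2
can spot near [ 0.6251 -0.197 ] rad 58.5 tan -0.3
can spot far [ 0.6423 -0.1809] rad 82.0 tan -0.2
scene spot [ 0.6405 -0.187 ] rad 76.6 tan -3.4
scene collar [ 0.6382 -0.1874] rad 74.7 tan -2.1
scene can bottom front [ 0.644  -0.1876] rad 78.7 tan -6.2
scene can L [ 0.6418 -0.1985] rad 69.7 tan -12.7
scene can R [ 0.6392 -0.1749] rad 83.8 tan 6.3
```

View pics/s5y.png

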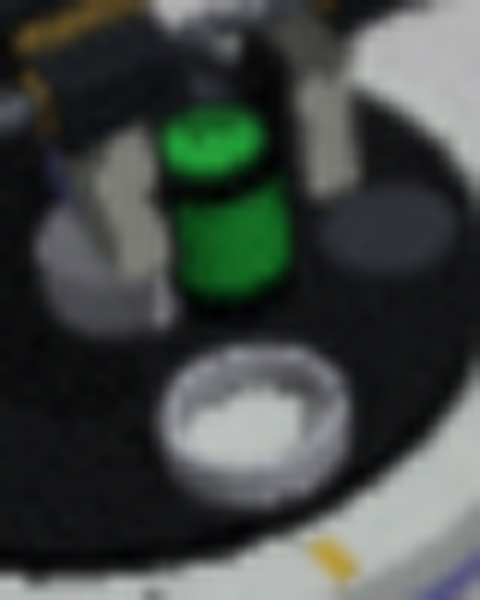

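```bash
python3 - <<'E'
from h import *
a=np.load('pics/w5.npy');s={'eef_pos':a[0],'ee_rot':a[1]};R,p=toolpose(s)
zb=p[2]-.0197
f=lambda X:(proj('scene',X)-[165,190]+.5)*12-.5
c=p.copy()
for z in (0,.045): 
  c[2]=zb+z;print(z,f(c))
u=np.radians(42.8);q=np.array([.582+.07*np.cos(u),-.2365+.07*np.sin(u),.054]);print('collar rim ctr',f(q))
E
```

```text
0 [233.20067044 274.98032039]
0.045 [210.39806461 131.41149318]
collar rim ctr [253.59304146 394.27419031]
```

```bash
python3 -m handwheel '[[[0.025,0.0005,0,0.01,0],[0.025,0.0005,0,0.02,0],[0.025,0.0005,0,0.03,0],[0.025,0.0005,0,0.036,0],[0.025,0.0005,0,0.04,0],[0.025,0.0005,0,0.044,0],[0.025,0.0005,0,0.046,0],[0.025,0.0005,0,0.046,0]]]' 15
python3 - <<'E'
from h import *
s=arm.get_state();print(s['force'],s['moment'])
im=grab_frame('wrist');cv2.imwrite('pics/w6z.png',cv2.resize(im[130:300,170:340],None,fx=3.5,fy=3.5,interpolation=cv2.INTER_NEAREST))
im=grab_frame('scene');cv2.imwrite('pics/s6z.png',cv2.resize(im[190:240,165:205],None,fx=12,fy=12))
E
```

```text
t: 8.22
eef_pos: [0.6342, -0.1886, 0.0682]
ee_rot: [3.141, -0.0, 2.321]
force: [-0.7, 0.5, -1.1]
width: 0.0295
[-0.69241062  0.4647425  -1.08753589] [ 0.03897477  0.03061572 -0.00852748]
```

View pics/w6z.png

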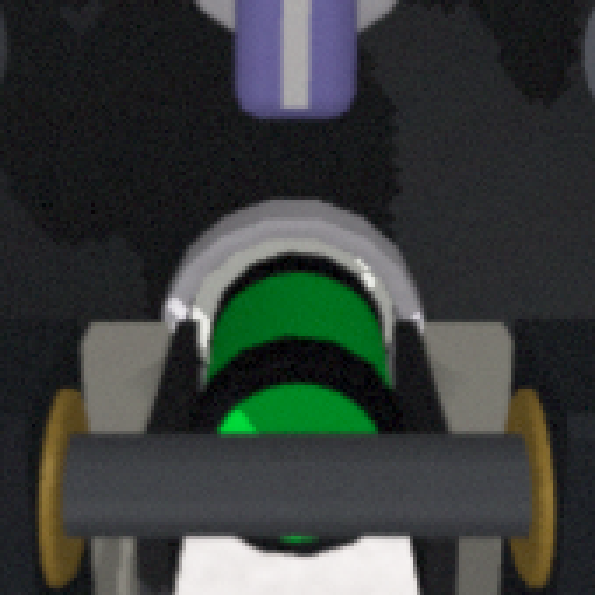

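View pics/s6z.png

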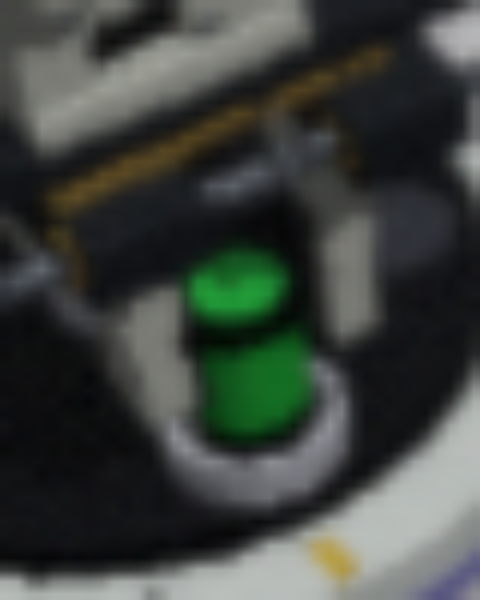

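The canister is entering the collar (canister at x≈299, collar at ≈295) with no contact force, so I'll lower it.

```bash
python3 -m handwheel '[[[0.025,-0.0005,0,0.001,0],[0.025,-0.0005,0,0.0025,0],[0.025,-0.0005,0,0.004,0],[0.025,-0.0005,0,0.0055,0],[0.025,-0.0005,0,0.0063,0],[0.025,-0.0005,0,0.0063,0],[0.025,-0.0005,0,0.0063,0]]]' 15
python3 -c "
from station import arm
s=arm.get_state();print(s['eef_pos'],s['force'],s['moment'])"
```

```text
t: 8.9
eef_pos: [0.6349, -0.189, 0.0626]
ee_rot: [3.14, 0.0, 2.321]
force: [-0.0, -0.0, -1.3]
width: 0.0298
[ 0.63489936 -0.1889596   0.06256067] [-5.19169868e-04 -1.94389072e-02 -1.31614841e+00] [ 0.00886908  0.00495007 -0.03519385]
```

```bash
python3 -m handwheel '[[[0.025,0,0,0.001,0],[0.025,0,0,0.0015,0],[0.025,0,0,0.0015,0],[0.04,0,0,0.001,0],[0.06,0,0,0.001,0],[0.06,0,0,0.001,0],[0.06,0,0,0.001,0],[0.06,0,0,0.001,0],[0.06,0,0,0.001,0]]]' 15
python3 - <<'E'
from h import *
s=arm.get_state();print(s['force'])
im=grab_frame('wrist');cv2.imwrite('pics/w7z.png',cv2.resize(im[130:300,170:340],None,fx=3.5,fy=3.5,interpolation=cv2.INTER_NEAREST))
E
```

```text
t: 9.65
eef_pos: [0.6348, -0.189, 0.0614]
ee_rot: [3.141, 0.0, 2.321]
force: [-0.7, 0.5, 0.1]
width: 0.0589
[-0.74181211  0.50675758  0.09894993]
```

View pics/w7z.png

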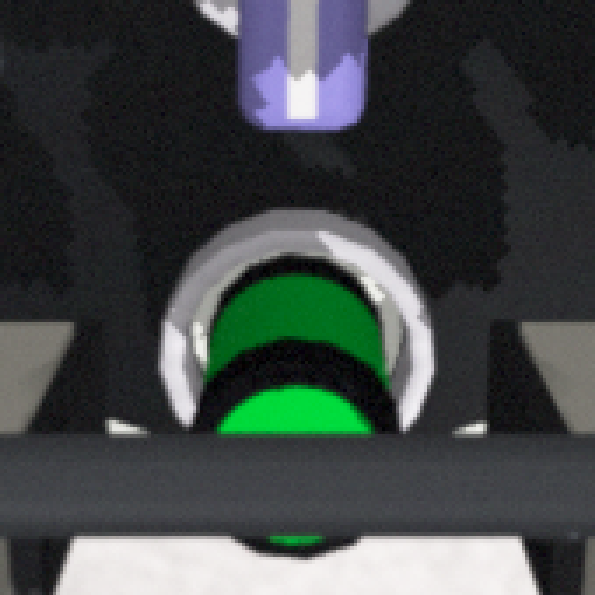

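The canister stands in the collar and is released. I'll rise straight up and then look from above.

```bash
python3 -m handwheel '[[[0.06,0,0,-0.01,0],[0.06,0,0,-0.025,0],[0.06,0,0,-0.045,0],[0.06,0,0,-0.07,0],[0.06,0,0,-0.1,0],[0.06,0,-0.02,-0.12,0],[0.06,0,-0.04,-0.13,0],[0.06,0,-0.055,-0.13,0],[0.06,0,-0.07,-0.13,0],[0.06,0,-0.07,-0.13,0],[0.06,0,-0.07,-0.13,0],[0.06,0,-0.07,-0.13,0]]]' 15
python3 - <<'E'
from h import *
s=arm.get_state();im=grab_frame('wrist');cv2.imwrite('pics/w8.png',im);np.save('pics/w8.npy',[s['eef_pos'],s['ee_rot']])
cv2.imwrite('pics/w8z.png',cv2.resize(im[100:250,170:340],None,fx=4,fy=4,interpolation=cv2.INTER_NEAREST))
go([.582,-.2365,.066],132.8)
E
```

```text
t: 10.7
eef_pos: [0.5829, -0.237, 0.1903]
ee_rot: [3.142, -0.001, 2.32]
force: [-0.0, -0.4, -0.1]
width: 0.0598
from [ 0.5833 -0.2367  0.1903] yaw 132.96 | shift mm [  0.9  -0.8 124.3] turn 0.16 dist 124
```

View pics/w8z.png

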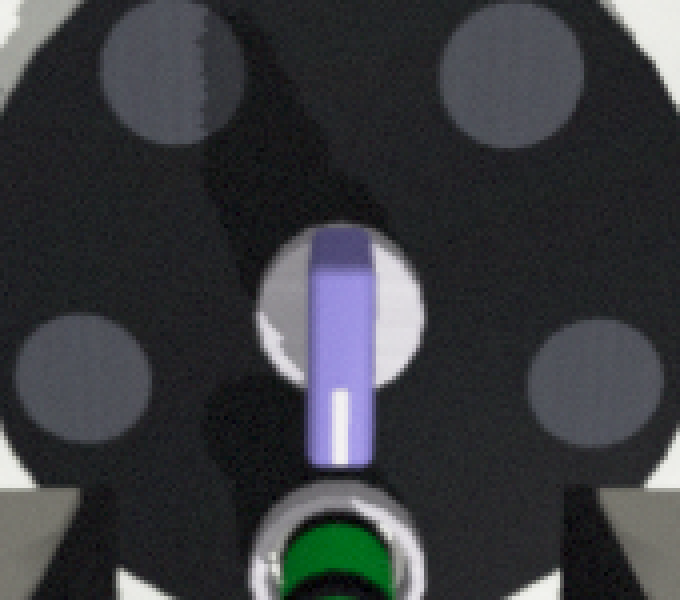

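```bash
python3 - <<'E'
from h import *
a=np.load('pics/w8.npy');s={'eef_pos':a[0],'ee_rot':a[1]};R,p=toolpose(s)
f=lambda x,y:(x/4+170-.4,y/4+100-.4)
C=np.array([onz('wrist',f(*q),.102,s)[:2] for q in [(310,268),(374,268),(374,467),(306,467)]])
print(C.mean(0)); ax=C[2]+C[3]-C[0]-C[1];print(np.hypot(*ax)/2,np.degrees(np.arctan2(ax[1],ax[0])))
E
python3 -m handwheel '[[[0.06,0.0005,0,0.02,0],[0.06,0.0005,0,0.05,0],[0.06,0.0005,0,0.08,0],[0.06,0.0005,0,0.1,0],[0.06,0.0005,0,0.112,0],[0.06,0.0005,0,0.12,0],[0.06,0.0005,0,0.1245,0],[0.06,0.0005,0,0.1245,0],[0.06,0.0005,0,0.1245,0]]]' 30
python3 - <<'E'
from h import *
s=arm.get_state();im=grab_frame('wrist');cv2.imwrite('pics/w9.png',im)
go([.582,-.2365,.066],132.8)
E
```

```text
[ 0.58225427 -0.23624686]
0.04207350311732303 42.448595181600986
t: 11.5
eef_pos: [0.5836, -0.2363, 0.0667]
ee_rot: [3.141, 0.0, 2.321]
force: [0.4, -0.3, 0.4]
width: 0.06
from [ 0.5837 -0.2364  0.067 ] yaw 132.98 | shift mm [ 1.1 -1.3  1. ] turn 0.18 dist 2
```

View pics/w9.png

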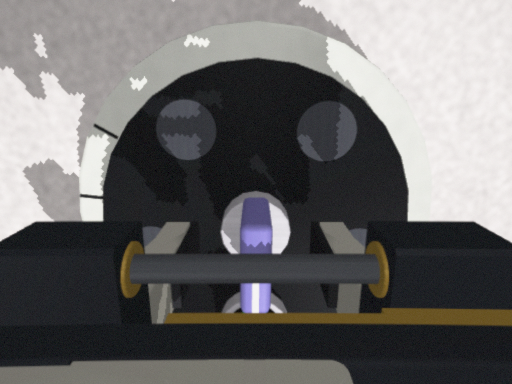

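```bash
python3 -m handwheel '[[[0.06,0.001,-0.0015,0.001,0],[0.06,0.001,-0.0015,0.001,0],[0.01,0.001,-0.0015,0.001,0],[0.01,0.001,-0.0015,0.001,0],[0.01,0.001,-0.0015,0.001,0],[0.01,0.001,-0.0015,0.001,0],[0.01,0.001,-0.0015,0.001,0],[0.01,0.001,-0.0015,0.001,0],[0.01,0.001,-0.0015,0.001,0],[0.01,0.001,-0.0015,0.001,0],[0.01,0.001,-0.0015,0.001,0],[0.01,0.001,-0.0015,0.001,0],[0.01,0.001,-0.0015,0.001,0],[0.01,0.001,-0.0015,0.001,0]]]' 45
python3 - <<'E'
from h import *
s=arm.get_state();print(s['force'],s['moment'],s['q']);go([.582,-.2365,.066],132.8-72)
E
```

```text
t: 12.72
eef_pos: [0.5823, -0.237, 0.066]
ee_rot: [3.14, 0.001, 2.321]
force: [1.8, -3.9, -2.3]
width: 0.0139
[ 1.78687439 -3.87286151 -2.25038963] [-1.34198304 -0.90184834 -0.40075427] [-7.65842118e-02  4.23581387e-01 -2.89061794e-01 -2.43886758e-04
 -8.56218622e-01 -7.44165686e-01]
from [ 0.5823 -0.237   0.066 ] yaw 132.97 | shift mm [0.6 0.1 0. ] turn 72.17 dist 1
```

```bash
python3 -m handwheel '[[[0.01,0,0,0,3],[0.01,0,0,0,6],[0.01,0,0,0,9],[0.01,0,0,0,12],[0.01,0,0,0,15],[0.01,0,0,0,18],[0.01,0,0,0,21],[0.01,0,0,0,24],[0.01,0,0,0,24],[0.01,0,0,0,24],[0.01,0,0,0,24]]]' 45
python3 - <<'E'
from h import *
s=arm.get_state();print(s['force'],s['moment']);go([.582,-.2365,.066],132.9-72)
im=grab_frame('wrist');cv2.imwrite('pics/w10.png',im)
E
```

```text
t: 13.63
eef_pos: [0.582, -0.2365, 0.066]
ee_rot: [3.14, -0.0, 1.903]
force: [-0.2, 2.3, 1.3]
width: 0.0138
[-0.21990894  2.27346794  1.28171095] [ 1.12578191  0.23767045 -0.30710559]
from [ 0.582  -0.2365  0.066 ] yaw 109.05 | shift mm [-0.  0. -0.] turn 48.15 dist 0
```

View pics/w10.png

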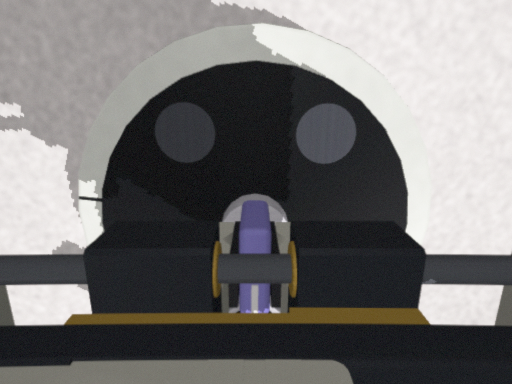

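First click reached. The wheel turned with the tool: the bar still lies straight in the jaws at (255,255). Now the second.

```bash
python3 -m handwheel '[[[0.01,0,0,0,3],[0.01,0,0,0,6],[0.01,0,0,0,9],[0.01,0,0,0,12],[0.01,0,0,0,15],[0.01,0,0,0,18],[0.01,0,0,0,21],[0.01,0,0,0,24],[0.01,0,0,0,24],[0.01,0,0,0,24],[0.01,0,0,0,24]]]' 45
python3 - <<'E'
from h import *
s=arm.get_state();print(s['force'],s['moment']);go([.582,-.2365,.066],132.9-72)
E
```

```text
t: 14.6
eef_pos: [0.5819, -0.2359, 0.066]
ee_rot: [3.14, -0.001, 1.486]
force: [-0.5, 6.1, 1.9]
width: 0.0138
[-0.49606154  6.09716421  1.91788163] [ 1.77728513  0.12549873 -0.37854921]
from [ 0.5819 -0.2359  0.066 ] yaw 85.16 | shift mm [-0.6  0.1 -0. ] turn 24.26 dist 1
```

```bash
python3 -m handwheel '[[[0.01,-0.0005,0,0,3],[0.01,-0.0005,0,0,6],[0.01,-0.0005,0,0,9],[0.01,-0.0005,0,0,12],[0.01,-0.0005,0,0,15],[0.01,-0.0005,0,0,18],[0.01,-0.0005,0,0,21],[0.01,-0.0005,0,0,23],[0.01,-0.0005,0,0,24],[0.01,-0.0005,0,0,24],[0.01,-0.0005,0,0,24],[0.01,-0.0005,0,0,24],[0.01,-0.0005,0,0,24],[0.01,-0.0005,0,0,24]]]' 45
python3 - <<'E'
from h import *
s=arm.get_state();print(s['force'],s['moment']);go([.582,-.2365,.066],132.9-72)
im=grab_frame('wrist');cv2.imwrite('pics/w11.png',im)
im=grab_frame('scene');cv2.imwrite('pics/s11z.png',cv2.resize(im[150:260,110:240],None,fx=5,fy=5))
cv2.imwrite('pics/s11p.png',cv2.resize(im[150:260,250:400],None,fx=5,fy=5))
im=grab_frame('top');cv2.imwrite('pics/t11.png',cv2.resize(im[120:250,160:420],None,fx=3,fy=3))
E
```

```text
t: 15.77
eef_pos: [0.5821, -0.2353, 0.066]
ee_rot: [3.141, -0.003, 1.07]
force: [-0.2, 7.4, 1.7]
width: 0.0136
[-0.24575928  7.36435825  1.65200231] [ 2.41120883 -0.1073106  -0.2307788 ]
from [ 0.5821 -0.2353  0.066 ] yaw 61.32 | shift mm [-1.1  0.5 -0. ] turn 0.42 dist 1
```

View pics/w11.png

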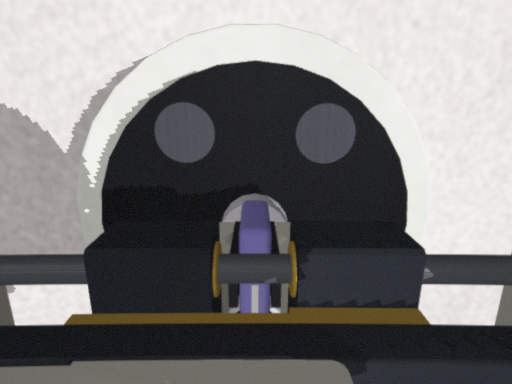

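View pics/s11z.png

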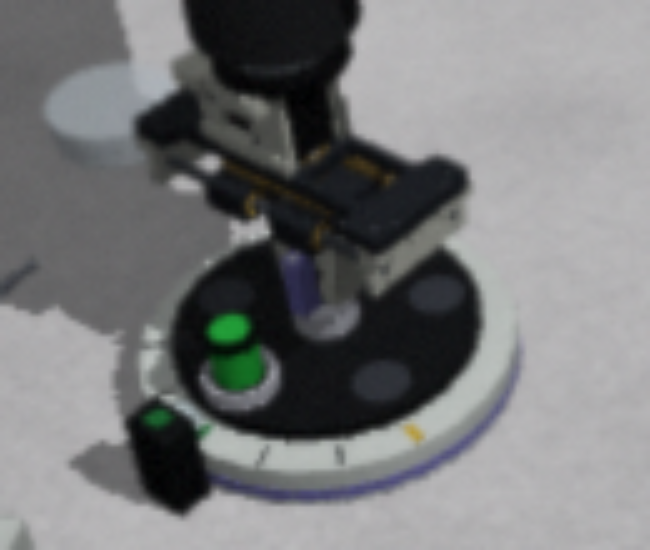

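View pics/s11p.png

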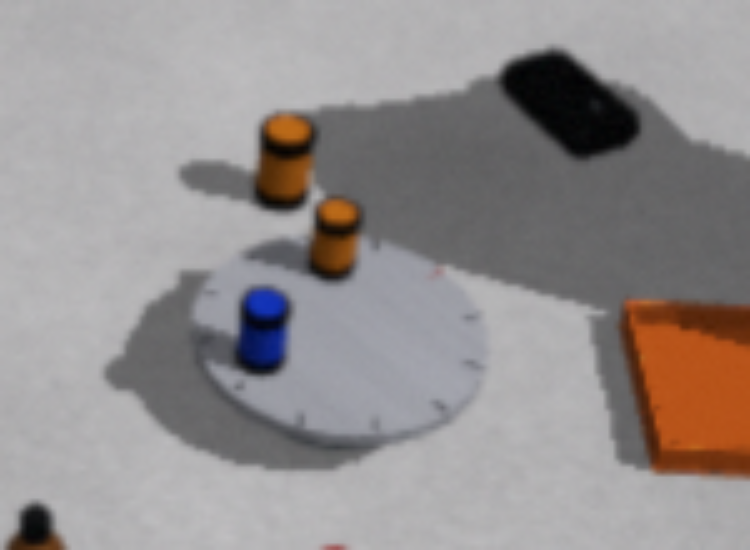

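View pics/t11.png

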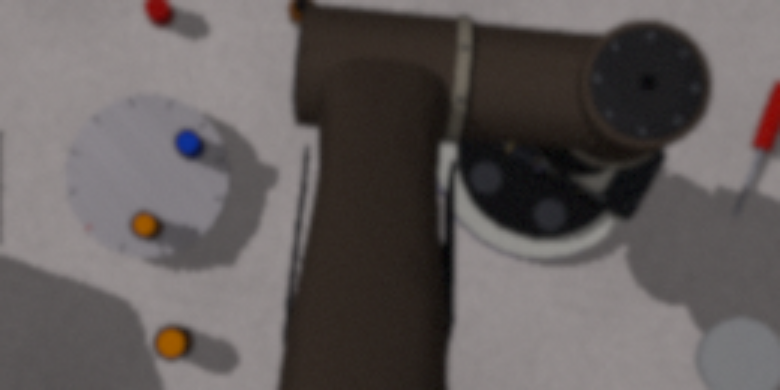

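The pocket and upright canister now face the green mark and lamp: the canister is at (235,360) and the lamp at (160,415) in the zoomed scene view. Amber and blue stand on the platter. I'll hold briefly and hand in.

```bash
python3 -m handwheel '[[[0.01,0,0,0,0],[0.01,0,0,0,0],[0.01,0,0,0,0],[0.01,0,0,0,0],[0.01,0,0,0,0]]]' 45
python3 - <<'E'
from h import *
s=arm.get_state();print(s['force'],s['moment'][2],np.abs(s['qd']).max(),np.degrees(s['ee_rot'][2]),s['width'])
print(arm.job_done())
E
```

```text
t: 16.33
eef_pos: [0.5821, -0.2353, 0.066]
ee_rot: [3.141, -0.003, 1.071]
force: [-0.1, 3.7, 1.2]
width: 0.0139
[-0.10452545  3.74443372  1.24780263] -0.20844858618892415 0.003055953712435179 61.34775704662817 0.013865835536267447
the job is handed in; nothing more can be done
None
```

The job is handed in at 16.3 s of the 54 s allowed. The green canister was gripped and lifted clear of the turntable, then stood in the pocket at home and released. I then gripped the lilac knob and turned it clockwise three clicks, 24° each. The hand-in gave no verdict, so the result rests on my last checks below.

- **Wheel:** the tool turned about 71.6° in total, against 72° for the third stop. The arm was at rest with the bar in the fingers at 13.9 mm opening and a 45 N grip command. A small twist of about −0.2 N m about the vertical remained at the end.
- **Green canister:** it stands upright in the collar, facing the green mark and the lamp block. I checked this by eye in the scene view and did not measure its offset at the end.
- **Amber, blue and bystanders:** amber and blue stand upright on the turntable, as before. The tray, mouse, dish, bottle and screwdriver looked undisturbed where they were in view, and the arm never touched them.
- **Disagreements:** the cameras differed by a few millimetres on where the collar and canister were. Readings of the held canister's position also varied by about 2.5 mm. Both stayed usable, and the canister went into the pocket with no force measured.

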